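Mount a drip oiler on the drilling vice and set its feed

ROBOT

A 6-joint arm with a two-finger parallel gripper is mounted at the origin on the work surface. World frame = base frame: x ahead of the robot, y to its left, z up, the work surface at z = 0. Lengths are in mm, angles in rad, forces in N, time in s.
With the tool pointing down it reaches from about 275 to 1000 mm from the base axis. Payload 8.4 kg.
Tool frame: the origin (TCP) lies at the very end of the fingers, on their centre line; the grasp point (between the pads) lies 19 mm behind it; z points along the fingers, y is the direction in which the jaws open and shut (so a half turn about z gives the same grasp; the last joint's range is limited). The gripper opens to 85 mm and grips with 20 to 120 N. Pads are 22 mm wide; open, the fingers measure 114 mm over their backs; the gripper's body (76 mm by 85 mm) begins 54 mm behind the grasp point. The pads swing forward as they close: fully open they stand 13 mm farther back than shut.
Start: joints at [1.278, 0.353, 1.633, -0, 1.155, -0.002], TCP at [179.198, 598.762, 231.281] pointing down, gripper open.
Joint ranges: [-2.63, 2.63], [-0.92, 2.1], [0.06, 2.66], [-1.3, 4.44], [0, 2.69], [-3.02, 3.02]. Speed limits (rad/s): [2.22, 2.22, 2.79, 3.14, 3.14, 3.14].

INTERFACE

Orientations are given as [roll, pitch, yaw] about the fixed x, y, z axes, in that order (R = Rz(yaw) Ry(pitch) Rx(roll)).
In Python, from rig import sense, grab_frame, get_calibration, sign_off, boxes_of, trace gives the robot as it stands.
- The arm moves only by the tool servo_tool, never from a script. Its argument "rows" is a list of rows, each a list of 3 entries, a list of its own where there are three numbers: the finger opening in mm, from 0 to 85.4, then the shift along the tool's x, y, z in mm, then the turn, a rotation vector about the tool's x, y, z in degrees. A call has 1 to 8 rows; each row shifts and turns the commanded pose from where the row before left it, along the tool's axes as they then stand; what a row does not reach is not made up. A row lasts 1/8 s, in which the tool goes at most 62.5 mm and 10.7 degrees, less where a joint would pass 70% of its speed; a pose out of reach is approached as far as the arm can. A call is refused whole if a number of a shift passes 62.5 or a number of a turn 10.7, either way. A call with a gripper value outside its range is refused whole. The fingers move at their own pace and stop on an object; "force" is the grip in N (left out, the last holds). Time passes only in rows, so rows that do not move let the fingers close. It gives the time, the measured TCP pose, the force and the opening at its end, in the units of the state.
- sense(): the state, without advancing time (a new reading comes with each control period).
- grab_frame(name): name is "side" or "top"; returns the picture (400x640x3 uint8, blue, green, red); there is no depth.
- get_calibration(name): a dict with "intrinsics" (3x3 intrinsics, pixels), "world_to_cam" (4x4, takes a point from world to camera coordinates). Camera axes: x right, y down, z forward; pixel columns grow to the right and rows downward; lengths in mm; the calibration is good to about 2 mm. A picture is of the moment at which its call begins. get_calibration takes no time and is no camera call.
- sign_off(): hands the job in, once; it reports no verdict.
Trained networks look in the newest picture that a camera, given by its name, has taken for a name from the list of things; names that differ only in an ending like _2 or _b are one class to them, and where a whole thing is asked for, a point or a joint stands for the part that bears it (a point fixed in the world has none). Each returns a list of dicts, best first, with "conf" (0 to 1); they miss things now and then, are a little off and sometimes report something else, mostly with a low value. They report only what shows in the picture. A call takes as long as a camera call. They do not tell look-alikes from the thing itself.
- boxes_of(camera, thing): "centre" ([x, y, z] in mm, in the coordinates of the camera as it stood for that picture, good to about 4 mm: the middle of the surface that is visible of it).
- trace(camera, thing): "mask" (400x640 bool, what is visible of it).
The state is a dict: "clock": time; "qpos": joint angles; "qvel": joint speeds; "joint_efforts": joint torques, N m; "eef_pos": TCP position; "tcp_rot": TCP orientation; "contact_force": force on the tool from outside, world axes, zero at the start; "wrist_torque": the same for the moment, N m; "opening": opening from 0.0 (shut) to 1.0 (fully open).
Only numpy, scipy, OpenCV 4.12 (cv2) and the standard library are available. Lean on these libraries where they do the work, as an engineer would, in place of code of your own. Each camera call takes 0.05 s, during which the arm holds its last target. There are 200 camera calls.

TASK

Fit the drip oiler to the drilling vice: carry it upright and hang it by the eye of its foot on the post of the bracket behind the jaws, foot flat on the ledge and nose pointing towards the jaws. Then screw the knurled cap on its top clockwise until it bottoms out, back it off a quarter turn, and finish still gripping the cap there without moving, so that the drip rate can be checked. Leave the other things on the bench where they are.

Things in the scene. Friction and masses are not known exactly. Their poses are not given: they have to be found in the camera images.
- post (a point): (mm) On the vice's bracket: point on the axis of its upright post (diameter 12, 40 tall, tapered tip) at the top of the flat steel ledge, 120 above the bench. z up; x along the vice screw, away from jaws and crank. Ledge 60 wide (y), reaching 90 from the post to -x (jaws) and 30 to +x. Fixed; only the post stands above the ledge. Vice (grey iron) middle 135 to -x, base 290 x 158, T-handle 330 to -x.
- oiler_mid (a point): (mm) Loose drip oiler (0.35 to 0.6 kg, 103 tall): point on the axis of its clear reservoir (diameter 48, from 10 to 68 above its underside), 55 above its underside; grip the reservoir here, any yaw. z up; x from reservoir to eye. Foot: plate 10 thick, 44 wide, to 84 from the axis along x, 26 along -x. Brass nose to 60 along -x, 6 above the underside. Lid disc diameter 52, from 68 to 74.
- oiler_eye (a point): Centre of the eye, the round hole (diameter 15.5, through) in the oiler's foot, at the foot's underside: 62 along x from the reservoir axis. Axes as for oiler_mid.
- cap_mid (a point): Centre of the knurled steel cap on top of the oiler, on the reservoir axis: diameter 36, height 26. Bottomed out, its underside is 77 and its top 103 above the oiler's underside (3 clear of the lid disc). It turns with the cap; x points along the pointer bar on its top.
- cap (a joint): Turn of the cap on the oiler, rad: 0 = bottomed out (hard stop); grows as it unscrews (anticlockwise from above). Starts between 1.9 and 3.1. Right-hand thread, lead 1.5 mm per turn (sinks 0.24 mm per rad screwed on); stays where left; turning takes about 0.04 N m. A quarter turn back from the stop is 1.57.
- v_block: a steel vee block (mm: 60 x 50 x 46 high, on the bench; not to be moved). Origin at the middle of its underside.
- paste_tin: a low round metal tin of cutting paste (mm: diameter 68, height 58; not to be moved). Origin at the middle of its underside.
- fluid_bottle: a white squeeze bottle (mm: diameter 68, height 190; not to be moved). Origin at the middle of its underside.
- chuck_key: a T-shaped steel drill-chuck key (mm: about 110 x 85, lying flat; not to be moved). Origin at the middle of its underside.
- wrench: an open-ended wrench (mm: length 190, lying flat; not to be moved). Origin at the middle of its underside.
- chip_brush: a brush (mm: length 200, lying flat; not to be moved). Origin at the middle of its underside.
- bar_stub: an upright aluminium bar stub (mm: diameter 40, height 70; not to be moved). Origin at the middle of its underside.
There are look-alikes about, which are no part of the job. What is shaped like the part that bears oiler_mid but blue or orange is not meant.

How it is judged:
By the outcome, as a careful person would: the job done as asked, in the order asked, and still so for the second after the job is handed in, while the arm keeps its last pose, push and grip.
It also fails if it takes over 61 s, if anything falls off the work surface, if the arm or the gripper's body presses on something with over 40 N, if the wrist force passes 120 N, or if a joint passes its speed limit or range.

## Working session

There is one attempt and no reset: what is moved stays moved. The work goes in short steps, Python scripts to look and compute and a tool call to move; the robot and the scene stay as the last step left them, time stands still between calls to the robot, and variables do not carry over. Pictures are saved under pics/ and viewed, about 8 in all and at most 12, crops included, and the job is handed in when it is done.

Besides the shell and the picture viewer there is one more tool, called after ">>>" as a command line: name --argument value ..., lists and objects as JSON in quotes. servo_tool: Moves the arm, as the interface text tells. Its arguments: {"type":"object","properties":{"rows":{"type":"array","items":{"type":"array"}},"force":{"type":"number"}},"required":["rows"]}

```bash
mkdir -p pics; ls
python3 - <<'E'
from rig import *
import cv2,numpy as np
print(sense())
ims=[]
for n in("side","top"):
    im=grab_frame(n); cv2.imwrite(f"pics/{n}0.png",im); 
    c=get_calibration(n); print(n,np.round(c["intrinsics"],1).tolist(),np.round(c["world_to_cam"],3).tolist())
    W=np.array(c["world_to_cam"])
    for t in("oiler_mid","cap_mid","oiler_eye","post","v_block","paste_tin","fluid_bottle","bar_stub"):
        try:
            for d in boxes_of(n,t)[:4]:
                p=np.linalg.inv(W)@np.append(d["centre"],1); print(n,t,round(d["conf"],2),np.round(p[:3]))
        except Exception as e: print(n,t,e)
E
```

```text
pics
{'clock': 0.0, 'qpos': array([ 1.27763589e+00,  3.53670006e-01,  1.63414578e+00,  1.67217836e-05,
        1.15519746e+00, -2.41798808e-03]), 'qvel': array([-1.79861465e-04,  4.23646770e-04, -7.99486049e-04, -1.34065434e-04,
       -2.60793068e-05,  1.27593693e-03]), 'joint_efforts': array([-1.70347088e-03, -6.05282950e+01, -3.42071915e+01, -1.51224622e-04,
        9.78977914e-03, -2.31212545e-05]), 'eef_pos': array([179.03073164, 598.30483981, 230.5430478 ]), 'tcp_rot': array([-3.14017210e+00, -1.87236693e-05,  2.85084343e+00]), 'contact_force': array([ 0.11373083, -0.1407312 , -0.48401432]), 'wrist_torque': array([-0.04862697, -0.01875708, -0.01243602]), 'opening': 1.0030461762968284}
side [[424.6, 0.0, 313.9], [0.0, 424.6, 198.0], [0.0, 0.0, 1.0]] [[0.851, -0.525, 0.013, -414.721], [-0.381, -0.634, -0.673, 304.829], [0.362, 0.567, -0.74, 1056.109], [0.0, 0.0, 0.0, 1.0]]
side oiler_mid 0.71 [ 429. -151.   27.]
side oiler_mid 0.68 [471. -15.  27.]
side oiler_mid 0.61 [ 291. -269.   22.]
side cap_mid 0.63 [ 286. -268.  100.]
side cap_mid 0.53 [ 427. -145.   99.]
side cap_mid 0.53
[... 515 characters left out ...]
[[491.6, 0.0, 313.7], [0.0, 491.6, 207.0], [0.0, 0.0, 1.0]] [[0.02, -1.0, 0.017, 26.386], [-0.982, -0.023, -0.186, 554.656], [0.186, -0.013, -0.982, 1375.654], [0.0, 0.0, 0.0, 1.0]]
top oiler_mid 0.82 [ 306. -254.   12.]
top oiler_mid 0.68 [471.   9.  11.]
top oiler_mid 0.67 [ 440. -137.   12.]
top cap_mid 0.64 [ 286. -258.  104.]
top cap_mid 0.61 [ 432. -132.  102.]
top cap_mid 0.43 [ 440. -139.    5.]
top cap_mid 0.42 [482. -11. 105.]
top oiler_eye 0.96 [469.   9.  12.]
top oiler_eye 0.9 [ 441. -137.   11.]
top oiler_eye 0.56 [ 303. -255.   12.]
top post 0.84 [510. 231.  80.]
top v_block 0.9 [ 446. -355.   30.]
top paste_tin 0.6 [ 614. -138.   60.]
top fluid_bottle 0.95 [ 680. -350.  126.]
```

View pics/side0.png

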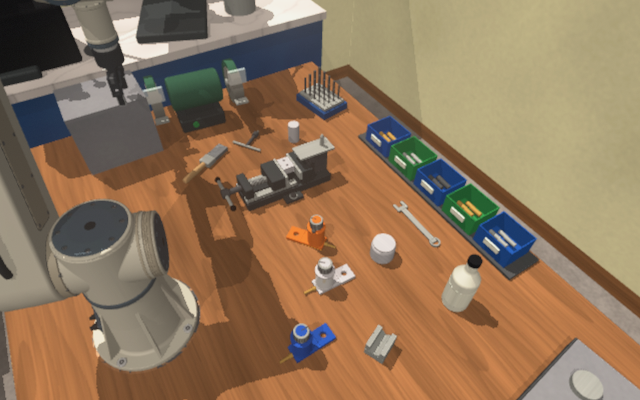

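View pics/top0.png

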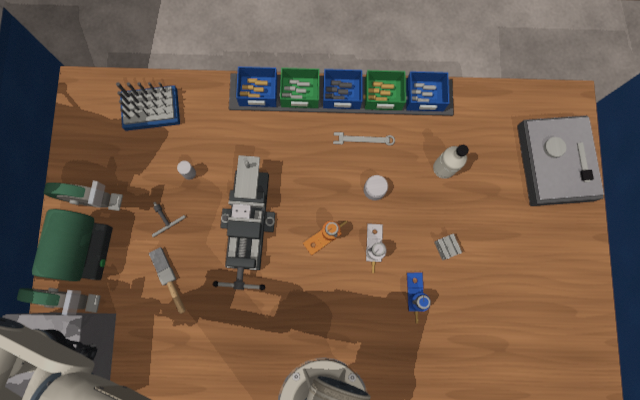

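The clear/white oiler, at top (377,250) and side (325,272), fits the description. The orange one at top (331,230) and the blue one at top (422,302) are look-alikes. The post stands at about top (249,160) and side (322,142). I'll confirm both in one enlarged montage.

Run:
```python
import cv2,numpy as np
t=cv2.imread("pics/top0.png"); s=cv2.imread("pics/side0.png")
cr=lambda im,x,y,w,h:cv2.resize(im[y:y+h,x:x+w],(400,300),interpolation=cv2.INTER_CUBIC)
m=np.vstack([np.hstack([cr(t,340,215,80,60),cr(s,290,247,80,60)]),np.hstack([cr(t,210,150,80,60),cr(s,270,130,80,60)])])
cv2.imwrite("pics/crop1.png",m)
```

```text
(no output)
```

View pics/crop1.png

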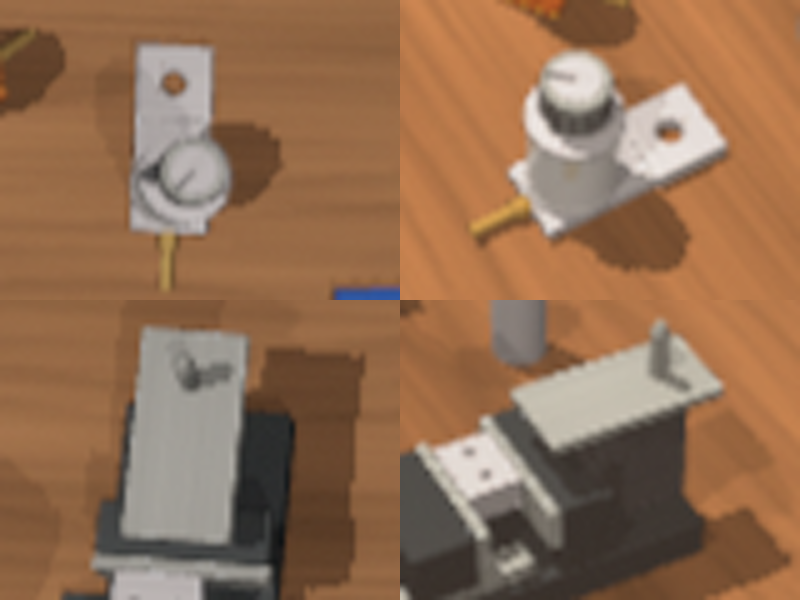

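The crop confirms it: a clear reservoir with a grey cap and brass nose, and its eye at top (374.6,231.6) and side (343.6,273). The post base is at top (248,167) and side (322.4,145.4). Next I fit the known outlines to these pixels.

```bash
cat > h.py <<'E'
import numpy as np,cv2
from scipy.optimize import least_squares
from rig import *
C={n:get_calibration(n) for n in("side","top")}
def proj(n,P):
    P=np.atleast_2d(P); W=np.array(C[n]["world_to_cam"]); K=np.array(C[n]["intrinsics"])
    q=(P@W[:3,:3].T+W[:3,3])@K.T; return q[:,:2]/q[:,2:]
def fit(obs,x0):
    """obs: {cam:[(local xyz, uv)]}; pose x,y,yaw, z of local origin fixed to 0"""
    def pts(v,L):
        c,s=np.cos(v[2]),np.sin(v[2]); L=np.array(L,float)
        return np.c_[v[0]+c*L[:,0]-s*L[:,1],v[1]+s*L[:,0]+c*L[:,1],L[:,2]]
    f=lambda v:np.concatenate([(proj(n,pts(v,[l for l,_ in o]))-np.array([u for _,u in o])).ravel() for n,o in obs.items() if o])
    r=least_squares(f,x0,x_scale=[1,1,.01],loss="soft_l1"); return r.x,f(r.x).reshape(-1,2)
E
python3 - <<'E'
from h import *
t1=lambda x,y:(340+x/5-.4,215+y/5-.4); s1=lambda x,y:(290+(x-400)/5-.4,247+y/5-.4)
t2=lambda x,y:(210+x/5-.4,150+(y-300)/5-.4); s2=lambda x,y:(270+(x-400)/5-.4,130+(y-300)/5-.4)
# ledge, origin post
led={"top":[((30,30,120),t2(142,326)),((30,-30,120),t2(247,336)),((-90,-30,120),t2(230,545)),((-90,30,120),t2(121,535)),((0,0,120),t2(190,387)),((0,0,160),t2(183,352))],
"side":[((-90,30,120),s2(512,395)),((30,30,120),s2(685,335)),((30,-30,120),s2(722,388)),((-90,-30,120),s2(560,448)),((0,0,120),s2(660,377)),((0,0,160),s2(660,322))]}
# oiler, origin axis
oil={"top":[((84,22,10),t1(137,43)),((84,-22,10),t1(213,45)),((62,0,10),t1(173,83)),((-60,0,6),t1(167,290)),((0,0,103.5),t1(195,170)),((-26,22,10),t1(131,228))],
"side":[((62,0,10),s1(668,130)),((84,-22,10),s1(728,150)),((84,22,10),s1(683,85)),((0,0,103.5),s1(576,80)),((-60,0,6),s1(474,233)),((-26,-22,0),s1(550,237))]}
for nm,o,x0 in(("post",led,[545,200,0]),("oiler",oil,[430,-145,0])):
    for k in(["top","side"],["top"],["side"]):
        v,r=fit({a:o[a] for a in k},x0); print(nm,k,np.round(v,3),np.round(r,1).tolist() if len(k)==2 else "")
E
```

```text
post ['top', 'side'] [ 6.53460e+02  2.26168e+02 -4.70000e-02] [[0.2, 0.2], [0.5, -0.3], [0.1, -0.5], [0.2, 0.0], [0.3, -1.0], [-0.0, 2.1], [-0.4, -0.9], [-1.5, -0.5], [0.7, -0.2], [-0.9, 0.1], [-0.0, -0.6], [0.3, 0.4]]
post ['top'] [ 6.53236e+02  2.26685e+02 -4.80000e-02] 
post ['side'] [ 6.53386e+02  2.24703e+02 -4.00000e-02] 
oiler ['top', 'side'] [ 4.31382e+02 -1.41463e+02 -3.70000e-02] [[0.3, 0.1], [-0.2, 0.6], [0.2, -0.1], [-0.2, -0.1], [-0.3, 0.1], [0.1, 0.1], [0.6, 0.0], [-0.1, -1.2], [0.1, -0.3], [0.3, 0.0], [-0.3, -0.2], [-0.0, 1.1]]
oiler ['top'] [ 4.31750e+02 -1.41609e+02 -3.00000e-02] 
oiler ['side'] [ 4.31036e+02 -1.41423e+02 -4.50000e-02]
```

Both cameras agree: oiler axis at (431.4, −141.5) with yaw −0.037, post at (653.4, 226.2) with yaw −0.047. I'll go above the oiler now.

>>> servo_tool --rows '[[85,[-28.4,-39.8,0],[0,0,0]],[85,[-28.4,-39.8,0],[0,0,0]],[85,[-28.4,-39.8,0],[0,0,0]],[85,[-28.4,-39.8,0],[0,0,0]],[85,[-28.4,-39.8,0],[0,0,0]],[85,[-28.4,-39.8,0],[0,0,0]],[85,[-28.4,-39.8,0],[0,0,0]],[85,[-28.4,-39.8,0],[0,0,0]]]' --force 60

```text
clock: 1.9
eef_pos: [305.9, 227.2, 231.6]
tcp_rot: [3.141, 0.001, 2.851]
contact_force: [0.2, 0.3, 1.2]
opening: 0.997
```

>>> servo_tool --rows '[[85,[-28.4,-39.8,0],[0,0,0]],[85,[-28.4,-39.8,0],[0,0,0]],[85,[-28.4,-39.8,0],[0,0,0]],[85,[-28.4,-39.8,0],[0,0,0]],[85,[-28.4,-39.8,0],[0,0,0]],[85,[-28.4,-39.8,0],[0,0,0]],[85,[-28.4,-39.8,0],[0,0,0]],[85,[-28.4,-39.8,0],[0,0,0]]]'

```text
clock: 2.9
eef_pos: [432.4, -143.4, 231.5]
tcp_rot: [3.141, 0.001, 2.85]
contact_force: [-0.0, 0.2, -1.3]
opening: 0.995
```

>>> servo_tool --rows '[[85,[0,0,20],[0,0,0]],[85,[0,0,0],[0,0,0]]]'

```text
clock: 3.15
eef_pos: [430.9, -141.7, 210.3]
tcp_rot: [3.141, -0.003, 2.85]
contact_force: [-0.6, -0.1, -0.0]
opening: 0.991
```

>>> servo_tool --rows '[[85,[0,0,45],[0,0,0]],[85,[0,0,45],[0,0,0]],[85,[0,0,40],[0,0,0]],[85,[0,0,25],[0,0,0]],[85,[0,0,15],[0,0,0]],[85,[0,0,4],[0,0,0]],[85,[0,0,0],[0,0,0]]]'

```text
clock: 4.03
eef_pos: [432.5, -141.6, 37.9]
tcp_rot: [-3.142, 0.001, 2.851]
contact_force: [-0.7, -0.3, -0.2]
opening: 0.993
```

>>> servo_tool --rows '[[40,[0,0,0],[0,0,0]],[40,[0,0,0],[0,0,0]],[40,[0,0,0],[0,0,0]],[40,[0,0,0],[0,0,0]],[40,[0,0,0],[0,0,0]],[40,[0,0,0],[0,0,0]]]' --force 60

```text
clock: 4.78
eef_pos: [432.5, -141.8, 38.2]
tcp_rot: [-3.142, 0.001, 2.851]
contact_force: [-1.8, 1.8, 9.9]
opening: 0.587
```

Run:
```python
from h import *
s=sense(); print({k:np.round(s[k],3) for k in("clock","qpos","eef_pos","opening","contact_force")})
im=np.hstack([cv2.resize(grab_frame(n)[y:y+90,x:x+120],(400,300),interpolation=2) for n,x,y in(("top",320,200),("side",270,220))])
cv2.imwrite("pics/grip.png",im)
```

```text
{'clock': np.float64(4.775), 'qpos': array([-0.32 ,  0.393,  2.134, -0.   ,  0.612, -1.6  ]), 'eef_pos': array([ 432.454, -141.767,   38.192]), 'opening': np.float64(0.587), 'contact_force': array([-1.763,  1.787,  9.931])}
```

View pics/grip.png

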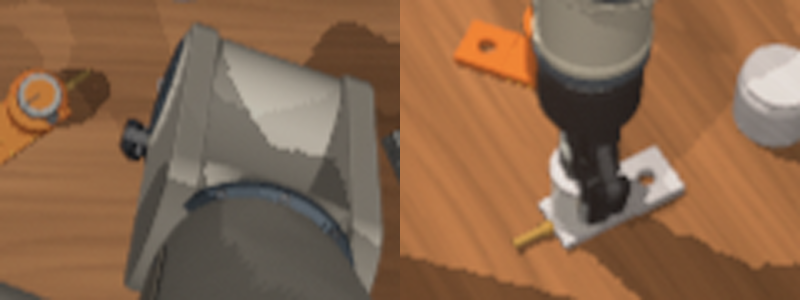

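The picture shows the fingers around the clear oiler, which is still upright (crop about (590,190)). I'll lift a little and check.

>>> servo_tool --rows '[[40,[0,0,0],[0,0,0]],[40,[0,0,-4],[0,0,0]],[40,[0,0,-6],[0,0,0]],[40,[0,0,-10],[0,0,0]],[40,[0,0,0],[0,0,0]],[40,[0,0,0],[0,0,0]]]'

```text
clock: 5.62
eef_pos: [432.0, -141.6, 57.4]
tcp_rot: [-3.142, 0.0, 2.851]
contact_force: [-0.1, -0.3, -3.3]
opening: 0.585
```

Run:
```python
from h import *
s=sense(); print({k:np.round(s[k],3) for k in("clock","eef_pos","opening","contact_force","wrist_torque")})
im=cv2.resize(grab_frame("side")[230:320,270:390],(800,600),interpolation=2)
cv2.imwrite("pics/lift.png",im)
```

```text
{'clock': np.float64(5.625), 'eef_pos': array([ 431.965, -141.601,   57.362]), 'opening': np.float64(0.585), 'contact_force': array([-0.061, -0.253, -3.346]), 'wrist_torque': array([-0.049,  0.047,  0.027])}
```

View pics/lift.png

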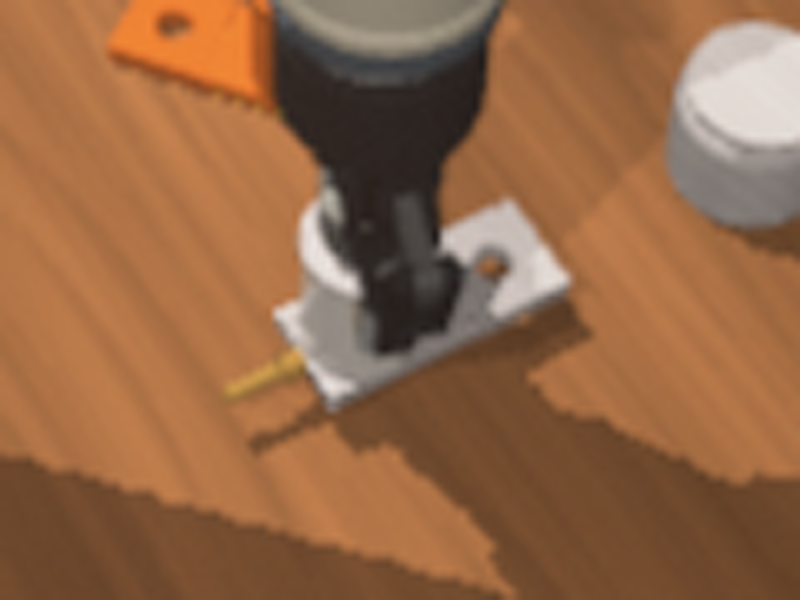

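It lifted cleanly: the foot corners and eye (491,264) show clear of the bench, with the foot parallel to its shadow and about 3.3 N of weight. Now I raise it and carry it over the post.

>>> servo_tool --rows '[[40,[0,0,-25],[0,0,0]],[40,[0,0,-40],[0,0,0]],[40,[0,0,-45],[0,0,0]],[40,[0,0,-40],[0,0,0]],[40,[0,0,-21],[0,0,0]],[40,[-2.3,20,0],[0,0,0]],[40,[-4.7,40,0],[0,0,0]],[40,[-4.7,40,0],[0,0,0]]]'

```text
clock: 6.68
eef_pos: [471.8, -48.3, 228.0]
tcp_rot: [-3.141, -0.001, 2.85]
contact_force: [0.6, -0.5, -4.3]
opening: 0.582
```

>>> servo_tool --rows '[[40,[-4.7,40,0],[0,0,0]],[40,[-4.7,40,0],[0,0,0]],[40,[-4.7,40,0],[0,0,0]],[40,[-4.7,40,0],[0,0,0]],[40,[-4.7,40,0],[0,0,0]],[40,[-4.7,40,0],[0,0,0]],[40,[-4.7,40,0],[0,0,0]],[40,[-2,21,0],[0,0,0]]]'

```text
clock: 7.68
eef_pos: [591.7, 230.8, 227.4]
tcp_rot: [-3.141, -0.001, 2.852]
contact_force: [-0.4, 0.8, -4.2]
opening: 0.579
```

>>> servo_tool --rows '[[40,[0,0,0],[0,0,0]],[40,[0,0,0],[0,0,0]],[40,[0,0,0],[0,0,0]]]'

```text
clock: 8.05
eef_pos: [591.2, 228.1, 228.3]
tcp_rot: [-3.141, -0.0, 2.85]
contact_force: [0.7, -0.4, -3.4]
opening: 0.58
```

Run:
```python
from h import *
s=sense(); print({k:np.round(s[k],3) for k in("clock","qpos","eef_pos","tcp_rot","opening","contact_force","wrist_torque")})
p=s["eef_pos"]
for n in C: print(n,np.round(proj(n,[[p[0]+62,p[1]-3,p[2]-28],[653.4,226.2,160]]),1).tolist())
F={n:grab_frame(n) for n in C}
for n in F: cv2.imwrite(f"pics/pre_{n}.png",F[n])
for n in C: print(n,[ (round(d["conf"],2),np.round((np.linalg.inv(C[n]["world_to_cam"])@np.append(d["centre"],1))[:3],1)) for d in boxes_of(n,"oiler_eye")[:4]])
im=np.hstack([cv2.resize(F[n][y:y+90,x:x+60],(400,600),interpolation=2) for n,x,y in(("top",215,130),("side",290,90))])
cv2.imwrite("pics/pre.png",im)
```

```text
{'clock': np.float64(8.05), 'qpos': array([ 0.366,  0.369,  1.616, -0.   ,  1.156, -0.913]), 'eef_pos': array([591.208, 228.112, 228.297]), 'tcp_rot': array([-3.141, -0.   ,  2.85 ]), 'opening': np.float64(0.58), 'contact_force': array([ 0.745, -0.376, -3.444]), 'wrist_torque': array([-0.07 ,  0.041,  0.007])}
side [[322.4, 124.1], [321.9, 134.4]]
top [[244.8, 158.0], [246.2, 162.1]]
side [(0.94, array([471.4, -14.4,  26.1])), (0.68, array([ 292.1, -272.4,   21.2])), (0.59, array([581.5, 217.1, 199.6]))]
top [(0.76, array([468.4,   8.9,  13.9])), (0.75, array([ 302.4, -255.7,   11.1]))]
```

View pics/pre.png

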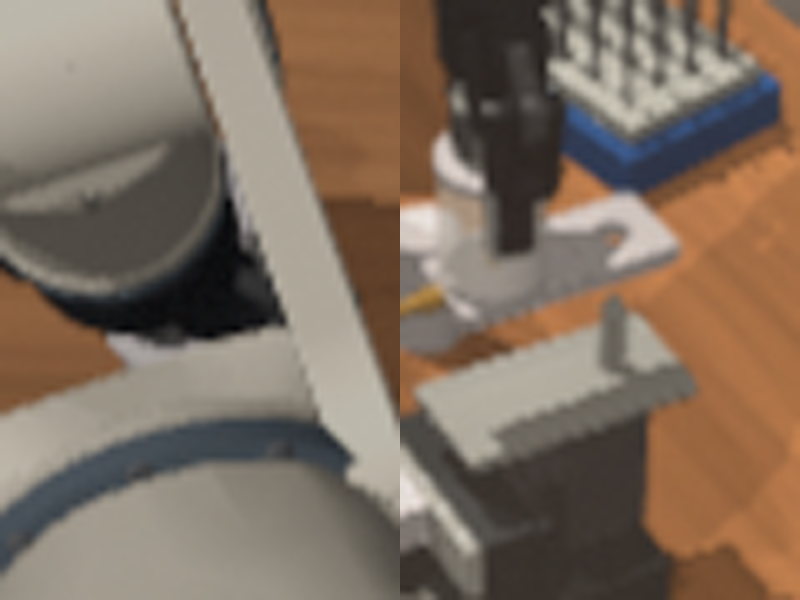

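Run:
```python
from h import *
s=lambda x,y:(290+(x-400)/6.667-.4,90+y/6.667-.4)
for dz in(-6,-4,-2,0,2):
    z=190.2+dz
    o={"side":[((62,0,10+z),s(611,240)),((84,-22,10+z),s(680,243)),((84,22,10+z),s(633,192)),((-26,-22,z),s(462,331)),((84,-22,z),s(678,262))]}
    v,r=fit(o,[591,229,-.04]); c=np.cos(v[2]);sn=np.sin(v[2])
    print(dz,np.round(v,3),"eye",np.round([v[0]+62*c,v[1]+62*sn],1),np.round(r,1).tolist())
F=cv2.imread("pics/pre_side.png"); cv2.imwrite("pics/pre2.png",cv2.resize(F[85:145,270:350],(800,600),interpolation=2))
```

```text
-6 [ 5.92782e+02  2.36036e+02 -6.90000e-02] eye [654.6 231.8] [[0.3, -1.2], [-0.1, 0.3], [-0.1, -0.1], [-0.2, 0.4], [0.1, 0.1]]
-4 [ 5.91372e+02  2.33879e+02 -6.80000e-02] eye [653.2 229.7] [[0.3, -1.3], [-0.1, 0.3], [-0.1, -0.1], [-0.2, 0.5], [0.1, 0.1]]
-2 [ 5.89961e+02  2.31719e+02 -6.70000e-02] eye [651.8 227.6] [[0.3, -1.3], [-0.0, 0.3], [-0.1, -0.1], [-0.3, 0.5], [0.1, 0.1]]
0 [ 5.88548e+02  2.29557e+02 -6.60000e-02] eye [650.4 225.5] [[0.3, -1.3], [-0.0, 0.3], [-0.1, -0.1], [-0.3, 0.5], [0.1, 0.1]]
2 [ 5.87133e+02  2.27393e+02 -6.50000e-02] eye [649.  223.4] [[0.3, -1.3], [0.0, 0.3], [-0.1, -0.2], [-0.4, 0.6], [0.2, 0.1]]
```

View pics/pre2.png

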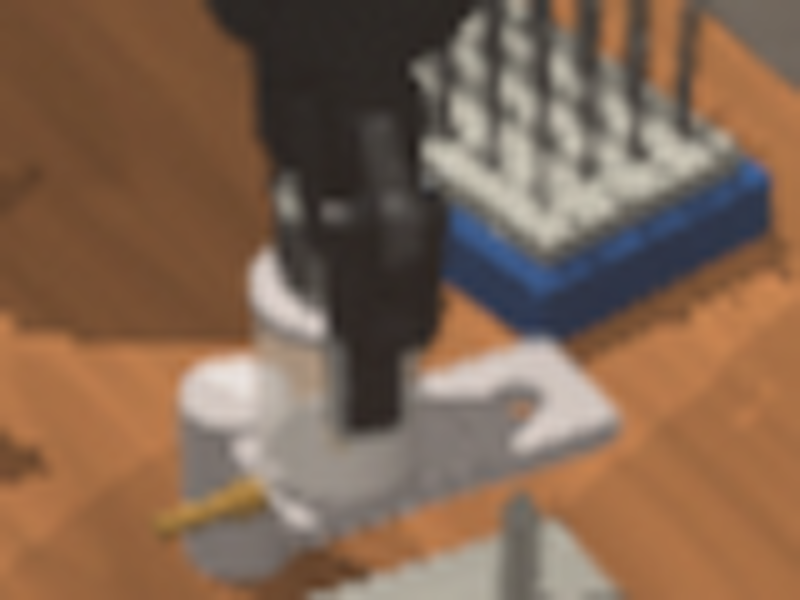

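Run:
```python
from h import *
s=lambda x,y:(270+x/10-.45,85+y/10-.45)
for dz in(-3,0):
    z=190.2+dz
    o={"side":[((62,0,10+z),s(512,403)),((84,-22,10+z),s(620,422)),((84,22,10+z),s(547,340)),((-26,-22,z),s(308,538)),((84,-22,z),s(616,440)),((-60,0,z+6),s(158,525))]}
    v,r=fit(o,[591,229,-.04]); c=np.cos(v[2]);sn=np.sin(v[2])
    print(dz,np.round(v,3),"eye",np.round([v[0]+62*c,v[1]+62*sn],1),np.round(r,1).tolist())
# ledge+post in same picture, visible side only
s2=lambda x,y:(290+(x-400)/6.667-.4,90+y/6.667-.4)
o={"side":[((-90,30,120),s2(415,385)),((30,30,120),s2(637,313)),((30,-30,120),s2(696,380)),((-90,-30,120),s2(480,465)),((0,0,160),s2(616,295)),((0,0,120),s2(614,371))]}
v,r=fit(o,[653,226,-.04]);print(np.round(v,3),np.round(r,1).tolist())
# overlay of model on a crop, predicted from both
def P(v,L): c,s_=np.cos(v[2]),np.sin(v[2]); L=np.array(L,float); return np.c_[v[0]+c*L[:,0]-s_*L[:,1],v[1]+s_*L[:,0]+c*L[:,1],L[:,2]]
F=cv2.imread("pics/pre_side.png"); im=cv2.resize(F[110:170,280:360],(800,600),interpolation=2)
t=np.linspace(0,2*np.pi,40)
for L,v,col in(([(30,30,120),(30,-30,120),(-90,-30,120),(-90,30,120)],[653.4,226.2,-.047],(0,0,255)),(np.c_[6*np.cos(t),6*np.sin(t),0*t+120],[653.4,226.2,0],(0,0,255)),(np.c_[62+7.75*np.cos(t),7.75*np.sin(t),0*t+200.2],[591.2,228.1,-.05],(0,255,0)),([(84,22,200.2),(84,-22,200.2),(-26,-22,200.2)],[591.2,228.1,-.05],(0,255,0)),([(0,0,120),(0,0,160)],[653.4,226.2,0],(0,0,255))):
    q=((proj("side",P(v,L))-[280,110]+.5)*10).astype(np.int32); cv2.polylines(im,[q],True,col,1)
cv2.imwrite("pics/ov.png",im)
```

```text
-3 [ 5.91079e+02  2.32575e+02 -5.50000e-02] eye [653.  229.2] [[0.8, -0.7], [0.0, -0.6], [0.1, -0.4], [-1.4, 1.4], [0.3, 0.2], [-0.3, 0.3]]
0 [ 5.89024e+02  2.29347e+02 -5.30000e-02] eye [650.9 226.1] [[0.9, -0.7], [0.1, -0.7], [0.1, -0.5], [-1.5, 1.5], [0.4, 0.2], [-0.4, 0.3]]
[ 6.53911e+02  2.26260e+02 -3.70000e-02] [[-0.0, 0.5], [-0.1, -0.6], [0.8, 0.2], [-0.6, 0.0], [0.0, 0.5], [-0.0, -0.9]]
```

View pics/ov.png

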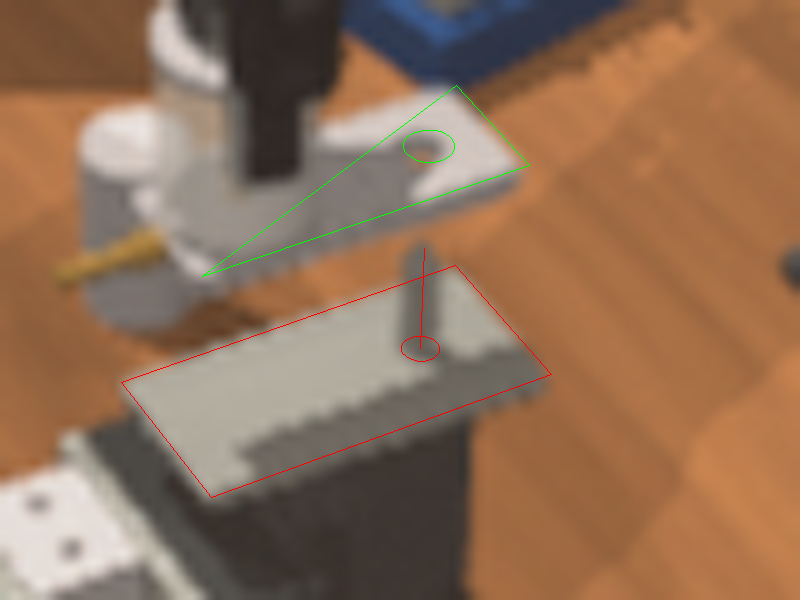

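The overlay matches the ledge and post within about 0.3 px. The eye sits about 1.5 mm short in x, so I'll shift it by that much and descend onto the tapered tip, watching the force.

>>> servo_tool --rows '[[40,[-1.3,0.9,0],[0,0,0]],[40,[0,0,10],[0,0,0]],[40,[0,0,10],[0,0,0]],[40,[0,0,5],[0,0,0]],[40,[0,0,4],[0,0,0]],[40,[0,0,3],[0,0,0]],[40,[0,0,2],[0,0,0]],[40,[0,0,0],[0,0,0]]]'

```text
clock: 9.25
eef_pos: [593.1, 229.7, 194.3]
tcp_rot: [-3.142, 0.0, 2.851]
contact_force: [-0.8, 0.7, -3.6]
opening: 0.583
```

>>> servo_tool --rows '[[40,[0,0,2],[0,0,0]],[40,[0,0,2],[0,0,0]],[40,[0,0,2],[0,0,0]],[40,[0,0,0],[0,0,0]]]'

```text
clock: 9.75
eef_pos: [592.9, 229.7, 188.0]
tcp_rot: [-3.141, -0.0, 2.851]
contact_force: [0.4, -0.5, -3.8]
opening: 0.584
```

Run:
```python
from h import *
s=sense(); print({k:np.round(s[k],3) for k in("clock","eef_pos","tcp_rot","opening","contact_force","wrist_torque")})
F=grab_frame("side"); cv2.imwrite("pics/d1.png",cv2.resize(F[100:160,280:360],(800,600),interpolation=2))
```

```text
{'clock': np.float64(9.75), 'eef_pos': array([592.918, 229.673, 188.031]), 'tcp_rot': array([-3.141, -0.   ,  2.851]), 'opening': np.float64(0.584), 'contact_force': array([ 0.396, -0.536, -3.838]), 'wrist_torque': array([-0.04 ,  0.011,  0.028])}
```

No contact at 10 mm below the tip, so the eye is over the post. Continuing down.

>>> servo_tool --rows '[[40,[0,0,3],[0,0,0]],[40,[0,0,3],[0,0,0]],[40,[0,0,3],[0,0,0]],[40,[0,0,3],[0,0,0]],[40,[0,0,0],[0,0,0]]]'

```text
clock: 10.42
eef_pos: [592.9, 229.7, 175.9]
tcp_rot: [-3.141, -0.0, 2.851]
contact_force: [-0.2, 1.0, -3.8]
opening: 0.583
```

>>> servo_tool --rows '[[40,[0,0,4],[0,0,0]],[40,[0,0,4],[0,0,0]],[40,[0,0,4],[0,0,0]],[40,[0,0,3],[0,0,0]],[40,[0,0,0],[0,0,0]]]'

```text
clock: 11.05
eef_pos: [592.8, 229.6, 160.9]
tcp_rot: [-3.141, -0.001, 2.851]
contact_force: [-0.1, 0.1, -3.3]
opening: 0.579
```

>>> servo_tool --rows '[[40,[0,0,1],[0,0,0]],[40,[0,0,1],[0,0,0]],[40,[0,0,0],[0,0,0]]]'

```text
clock: 11.42
eef_pos: [593.0, 229.7, 159.3]
tcp_rot: [-3.142, 0.0, 2.851]
contact_force: [0.6, -0.1, -4.1]
opening: 0.579
```

>>> servo_tool --rows '[[40,[0,0,0.6],[0,0,0]],[40,[0,0,0],[0,0,0]]]'

```text
clock: 11.68
eef_pos: [593.1, 229.7, 158.7]
tcp_rot: [3.141, 0.0, 2.851]
contact_force: [-0.2, -0.1, -4.8]
opening: 0.581
```

Run:
```python
from h import *
s=sense(); print({k:np.round(s[k],3) for k in("clock","eef_pos","tcp_rot","opening","contact_force","wrist_torque")})
F=grab_frame("side"); cv2.imwrite("pics/d2.png",cv2.resize(F[100:160,280:360],(800,600),interpolation=2))
```

```text
{'clock': np.float64(11.675), 'eef_pos': array([593.119, 229.716, 158.725]), 'tcp_rot': array([3.141, 0.   , 2.851]), 'opening': np.float64(0.581), 'contact_force': array([-0.192, -0.126, -4.782]), 'wrist_torque': array([ 0.019,  0.001, -0.002])}
```

View pics/d2.png

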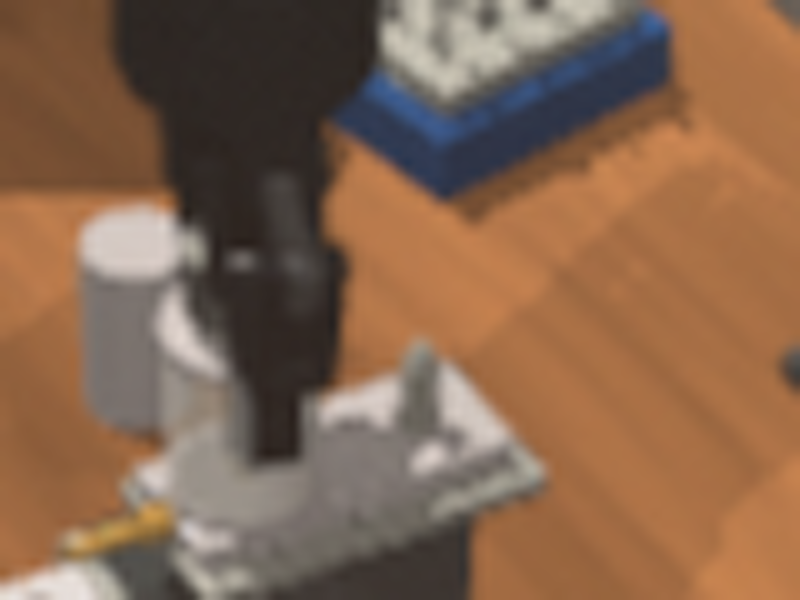

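The post stands through the eye at crop (420,390), with the foot nearly on the ledge. I'll ease down to contact.

>>> servo_tool --rows '[[40,[0,0,0.6],[0,0,0]],[40,[0,0,0.6],[0,0,0]],[40,[0,0,0],[0,0,0]]]'

```text
clock: 12.1
eef_pos: [593.2, 229.9, 158.4]
tcp_rot: [3.141, 0.0, 2.851]
contact_force: [-2.4, 0.3, 5.0]
opening: 0.58
```

>>> servo_tool --rows '[[40,[0,0,0.5],[0,0,0]],[40,[0,0,0.5],[0,0,0]],[40,[0,0,0],[0,0,0]]]'

```text
clock: 12.48
eef_pos: [593.2, 230.0, 158.3]
tcp_rot: [3.141, 0.001, 2.851]
contact_force: [-5.9, 0.1, 12.6]
opening: 0.58
```

>>> servo_tool --rows '[[40,[0,0,-0.8],[0,0,0]],[52,[0,0,0],[0,0,0]],[56,[0,0,0],[0,0,0]],[70,[0,0,0],[0,0,0]],[85,[0,0,0],[0,0,0]],[85,[0,0,0],[0,0,0]],[85,[0,0,0],[0,0,0]]]'

```text
clock: 13.35
eef_pos: [593.0, 229.7, 157.2]
tcp_rot: [-3.142, -0.0, 2.851]
contact_force: [0.6, 0.6, 0.5]
opening: 0.999
```

>>> servo_tool --rows '[[85,[0,0,-10],[0,0,0]],[85,[0,0,-20],[0,0,0]],[85,[0,0,-12],[0,0,0]],[85,[0,0,0],[0,0,0]],[85,[0,0,0],[0,0,0]]]'

```text
clock: 13.98
eef_pos: [592.9, 229.6, 199.2]
tcp_rot: [-3.141, -0.0, 2.851]
contact_force: [-0.1, -0.8, -0.1]
opening: 0.992
```

Run:
```python
from h import *
s=sense(); print({k:np.round(s[k],3) for k in("clock","qpos","eef_pos","tcp_rot","opening","contact_force","wrist_torque")})
F=grab_frame("side"); cv2.imwrite("pics/rel_full.png",F); cv2.imwrite("pics/rel.png",cv2.resize(F[100:160,280:360],(800,600),interpolation=2))
```

```text
{'clock': np.float64(13.975), 'qpos': array([ 0.367,  0.4  ,  1.639, -0.   ,  1.103, -0.913]), 'eef_pos': array([592.857, 229.636, 199.2  ]), 'tcp_rot': array([-3.141, -0.   ,  2.851]), 'opening': np.float64(0.992), 'contact_force': array([-0.099, -0.777, -0.136]), 'wrist_torque': array([-0.008, -0.001,  0.006])}
```

View pics/rel.png

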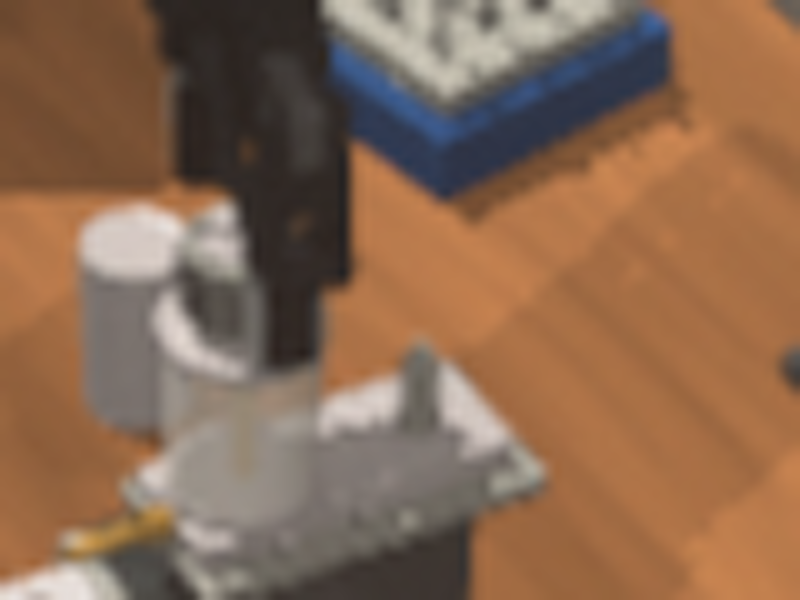

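The oiler stays seated: post through the eye at crop (420,390), foot on the ledge, nose towards the jaws. I'll centre on the cap axis (about 1.4 mm along tool x) and close lightly on it.

>>> servo_tool --rows '[[85,[1.4,0,0],[0,0,0]],[30,[0,0,0],[0,0,0]],[30,[0,0,0],[0,0,0]],[30,[0,0,0],[0,0,0]],[30,[0,0,0],[0,0,0]],[30,[0,0,0],[0,0,0]],[30,[0,0,0],[0,0,0]],[30,[0,0,0],[0,0,0]]]' --force 40

```text
clock: 15.02
eef_pos: [591.8, 230.2, 199.4]
tcp_rot: [3.141, 0.0, 2.851]
contact_force: [0.0, 0.5, 1.9]
opening: 0.41
```

>>> servo_tool --rows '[[30,[0,0,0],[0,0,0]],[30,[0,0,0.03],[0,0,7]],[30,[0,0,0.03],[0,0,7]],[30,[0,0,0.03],[0,0,7]],[30,[0,0,0.03],[0,0,7]],[30,[0,0,0],[0,0,0]]]'

```text
clock: 15.78
eef_pos: [591.9, 230.1, 199.2]
tcp_rot: [3.141, 0.0, 2.363]
contact_force: [0.2, 0.3, 2.3]
opening: 0.408
```

```bash
cat > st.py <<'E'
from h import *
s=sense(); print({k:np.round(s[k],3).tolist() for k in("clock","qpos","eef_pos","tcp_rot","opening","contact_force","wrist_torque","joint_efforts")})
E
python3 st.py
```

```text
{'clock': 15.775, 'qpos': [0.368, 0.399, 1.641, -0.0, 1.101, -0.424], 'eef_pos': [591.851, 230.055, 199.232], 'tcp_rot': [3.141, 0.0, 2.363], 'opening': 0.408, 'contact_force': [0.225, 0.312, 2.293], 'wrist_torque': [0.045, 0.02, 0.002], 'joint_efforts': [-0.347, -61.675, -32.217, -0.205, 0.111, 0.999]}
```

>>> servo_tool --rows '[[30,[0,0,0.04],[0,0,10]],[30,[0,0,0.04],[0,0,10]],[30,[0,0,0.04],[0,0,10]],[30,[0,0,0.04],[0,0,10]],[30,[0,0,0.04],[0,0,10]],[30,[0,0,0.04],[0,0,10]],[30,[0,0,0.04],[0,0,10]],[30,[0,0,0],[0,0,0]]]'

```text
clock: 16.77
eef_pos: [591.9, 230.3, 199.0]
tcp_rot: [3.141, -0.0, 1.144]
contact_force: [1.1, 2.5, 1.3]
opening: 0.403
```

```bash
python3 st.py
```

```text
{'clock': 16.775, 'qpos': [0.369, 0.399, 1.642, 0.0, 1.101, 0.795], 'eef_pos': [591.891, 230.258, 198.972], 'tcp_rot': [3.141, -0.0, 1.144], 'opening': 0.403, 'contact_force': [1.106, 2.49, 1.287], 'wrist_torque': [0.321, -0.072, 0.004], 'joint_efforts': [-0.83, -61.628, -31.766, -0.514, 0.374, 1.449]}
```

>>> servo_tool --rows '[[30,[0,0,0.02],[0,0,5]],[30,[0,0,0.02],[0,0,5]],[30,[0,0,0],[0,0,0]]]'

```text
clock: 17.15
eef_pos: [591.8, 230.1, 198.9]
tcp_rot: [3.141, -0.0, 0.971]
contact_force: [0.4, 1.4, 2.0]
opening: 0.407
```

```bash
python3 st.py
```

```text
{'clock': 17.15, 'qpos': [0.368, 0.399, 1.642, -0.0, 1.101, 0.968], 'eef_pos': [591.85, 230.12, 198.885], 'tcp_rot': [3.141, -0.0, 0.971], 'opening': 0.407, 'contact_force': [0.389, 1.431, 1.953], 'wrist_torque': [0.268, -0.187, -0.067], 'joint_efforts': [-0.336, -61.673, -31.721, -0.266, 0.438, 0.65]}
```

>>> servo_tool --rows '[[30,[0,0,0.02],[0,0,5]],[30,[0,0,0.02],[0,0,5]],[30,[0,0,0],[0,0,0]]]'

```text
clock: 17.52
eef_pos: [591.9, 230.0, 198.9]
tcp_rot: [3.141, -0.0, 0.796]
contact_force: [1.4, 1.0, 1.6]
opening: 0.406
```

```bash
python3 st.py
```

```text
{'clock': 17.525, 'qpos': [0.368, 0.399, 1.642, -0.0, 1.101, 1.143], 'eef_pos': [591.853, 230.041, 198.877], 'tcp_rot': [3.141, -0.0, 0.796], 'opening': 0.406, 'contact_force': [1.388, 0.982, 1.639], 'wrist_torque': [0.151, -0.2, -0.085], 'joint_efforts': [0.044, -61.547, -31.616, -0.085, 0.465, 0.651]}
```

>>> servo_tool --rows '[[30,[0,0,0.02],[0,0,5]],[30,[0,0,0.02],[0,0,5]],[30,[0,0,0],[0,0,0]]]'

```text
clock: 17.9
eef_pos: [591.8, 230.1, 198.8]
tcp_rot: [3.141, -0.0, 0.621]
contact_force: [1.9, -0.0, 3.0]
opening: 0.406
```

```bash
python3 st.py
```

```text
{'clock': 17.9, 'qpos': [0.368, 0.399, 1.642, -0.0, 1.101, 1.318], 'eef_pos': [591.843, 230.071, 198.836], 'tcp_rot': [3.141, -0.0, 0.621], 'opening': 0.406, 'contact_force': [1.883, -0.025, 3.0], 'wrist_torque': [0.11, -0.234, -0.093], 'joint_efforts': [0.19, -61.45, -31.483, -0.017, 0.519, 0.654]}
```

>>> servo_tool --rows '[[30,[0,0,0.02],[0,0,5]],[30,[0,0,0.02],[0,0,5]],[30,[0,0,0],[0,0,0]]]'

```text
clock: 18.27
eef_pos: [591.9, 230.1, 198.8]
tcp_rot: [3.141, -0.0, 0.447]
contact_force: [1.8, 0.4, 1.2]
opening: 0.404
```

```bash
python3 st.py
```

```text
{'clock': 18.275, 'qpos': [0.368, 0.399, 1.642, -0.0, 1.101, 1.493], 'eef_pos': [591.866, 230.076, 198.827], 'tcp_rot': [3.141, -0.0, 0.447], 'opening': 0.404, 'contact_force': [1.78, 0.373, 1.151], 'wrist_torque': [0.138, -0.317, -0.069], 'joint_efforts': [0.343, -61.35, -31.347, 0.054, 0.575, 0.655]}
```

>>> servo_tool --rows '[[30,[0,0,0.02],[0,0,5]],[30,[0,0,0.02],[0,0,5]],[30,[0,0,0],[0,0,0]]]'

```text
clock: 18.65
eef_pos: [591.9, 231.4, 198.9]
tcp_rot: [-3.14, -0.001, 0.272]
contact_force: [2.0, 6.1, 1.1]
opening: 0.404
```

```bash
python3 st.py
```

```text
{'clock': 18.65, 'qpos': [0.369, 0.399, 1.641, 0.002, 1.1, 1.667], 'eef_pos': [591.939, 231.403, 198.913], 'tcp_rot': [-3.14, -0.001, 0.272], 'opening': 0.404, 'contact_force': [1.977, 6.077, 1.114], 'wrist_torque': [1.311, -0.22, 0.486], 'joint_efforts': [-3.641, -61.619, -30.474, -1.51, 1.237, 1.046]}
```

>>> servo_tool --rows '[[30,[0,0,0.02],[0,0,5]],[30,[0,0,0.02],[0,0,5]],[30,[0,0,0],[0,0,0]]]'

```text
clock: 19.02
eef_pos: [590.8, 232.5, 199.5]
tcp_rot: [-3.138, 0.001, 0.098]
contact_force: [-4.7, 9.5, 8.3]
opening: 0.406
```

```bash
python3 st.py
```

```text
{'clock': 19.025, 'qpos': [0.371, 0.398, 1.641, 0.004, 1.102, 1.841], 'eef_pos': [590.761, 232.525, 199.48], 'tcp_rot': [-3.138, 0.001, 0.098], 'opening': 0.406, 'contact_force': [-4.687, 9.507, 8.336], 'wrist_torque': [2.033, 0.929, 0.779], 'joint_efforts': [-7.77, -57.736, -30.75, -3.265, -0.412, 1.338]}
```

The stop shows clearly: torque went from about −0.07 to 0.49 and then 0.78 N m, where the grip slips, with lateral load through the post. I'll unload in small steps to find where the torque falls to zero.

>>> servo_tool --rows '[[30,[0,0,0],[0,0,-2.5]],[30,[0,0,0],[0,0,0]]]'

```text
clock: 19.27
eef_pos: [590.8, 232.1, 199.4]
tcp_rot: [-3.138, 0.001, 0.143]
contact_force: [-5.3, 6.9, 8.4]
opening: 0.405
```

```bash
python3 st.py
```

```text
{'clock': 19.275, 'qpos': [0.37, 0.398, 1.642, 0.004, 1.102, 1.796], 'eef_pos': [590.796, 232.068, 199.395], 'tcp_rot': [-3.138, 0.001, 0.143], 'opening': 0.405, 'contact_force': [-5.303, 6.922, 8.375], 'wrist_torque': [1.591, 0.84, 0.275], 'joint_efforts': [-5.767, -57.827, -30.912, -2.83, -0.505, -0.031]}
```

>>> servo_tool --rows '[[30,[0,0,0],[0,0,-2.5]],[30,[0,0,0],[0,0,0]]]'

```text
clock: 19.52
eef_pos: [591.0, 231.3, 199.3]
tcp_rot: [-3.14, 0.001, 0.186]
contact_force: [-3.6, 4.9, 6.1]
opening: 0.408
```

```bash
python3 st.py
```

```text
{'clock': 19.525, 'qpos': [0.37, 0.398, 1.642, 0.002, 1.102, 1.753], 'eef_pos': [591.02, 231.31, 199.259], 'tcp_rot': [-3.14, 0.001, 0.186], 'opening': 0.408, 'contact_force': [-3.631, 4.916, 6.126], 'wrist_torque': [0.982, 0.616, 0.059], 'joint_efforts': [-3.734, -58.445, -31.14, -1.904, -0.454, -0.22]}
```

>>> servo_tool --rows '[[30,[0,0,0],[0,0,-2.5]],[30,[0,0,0],[0,0,0]]]'

```text
clock: 19.77
eef_pos: [591.1, 231.1, 199.3]
tcp_rot: [-3.14, 0.001, 0.23]
contact_force: [-2.7, 4.0, 6.9]
opening: 0.401
```

```bash
python3 st.py
```

```text
{'clock': 19.775, 'qpos': [0.369, 0.398, 1.642, 0.002, 1.102, 1.709], 'eef_pos': [591.073, 231.144, 199.259], 'tcp_rot': [-3.14, 0.001, 0.23], 'opening': 0.401, 'contact_force': [-2.721, 3.954, 6.883], 'wrist_torque': [0.83, 0.554, 0.039], 'joint_efforts': [-3.315, -58.528, -31.187, -1.654, -0.458, -0.22]}
```

The torque levels off from yaw about 0.165, where the cap starts to unscrew. The target tool yaw is therefore about 0.165+1.571+0.03 = 1.77, the 0.03 allowing for eye play. I have 88° to go, easing up as the thread rises.

>>> servo_tool --rows '[[30,[0,0,-0.2],[0,0,-10]],[30,[0,0,-0.2],[0,0,-10]],[30,[0,0,-0.05],[0,0,-10]],[30,[0,0,-0.05],[0,0,-10]],[30,[0,0,-0.05],[0,0,-10]],[30,[0,0,-0.05],[0,0,-10]],[30,[0,0,-0.05],[0,0,-10]],[30,[0,0,0],[0,0,0]]]'

```text
clock: 20.78
eef_pos: [591.7, 230.1, 199.4]
tcp_rot: [3.141, -0.0, 1.449]
contact_force: [0.4, 0.9, 2.4]
opening: 0.405
```

```bash
python3 st.py
python3 - <<'E'
from h import *
F=grab_frame("side"); cv2.imwrite("pics/fin_full.png",F); cv2.imwrite("pics/fin.png",cv2.resize(F[100:160,280:360],(800,600),interpolation=2))
E
```

```text
{'clock': 20.775, 'qpos': [0.369, 0.398, 1.641, -0.0, 1.102, 0.491], 'eef_pos': [591.729, 230.141, 199.431], 'tcp_rot': [3.141, -0.0, 1.449], 'opening': 0.405, 'contact_force': [0.392, 0.877, 2.415], 'wrist_torque': [0.027, -0.257, 0.02], 'joint_efforts': [-0.28, -60.801, -31.419, 0.019, 0.417, -1.504]}
```

View pics/fin.png

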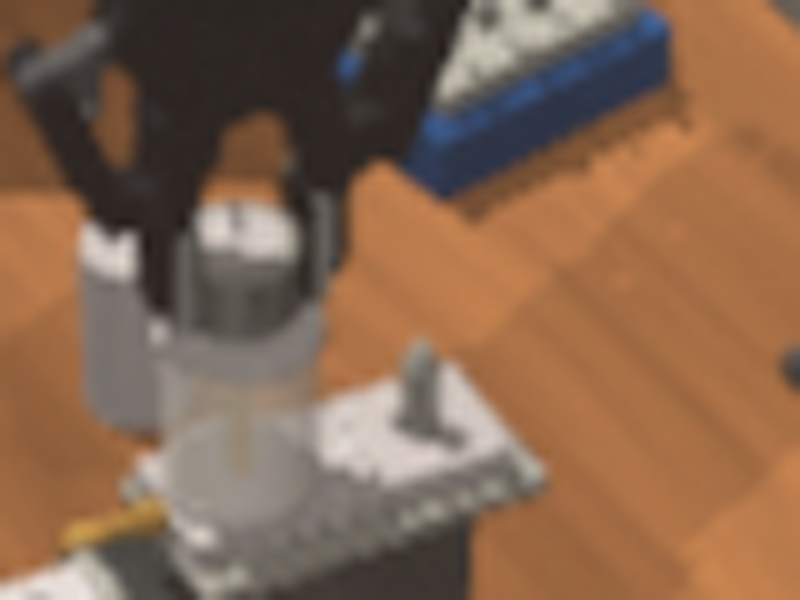

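The foot is still square on the ledge, the post is through the eye at crop (420,390), and the cap is held between the jaws at (245,270). Last 18°.

>>> servo_tool --rows '[[30,[0,0,-0.04],[0,0,-9]],[30,[0,0,-0.04],[0,0,-9]],[30,[0,0,0],[0,0,0]],[30,[0,0,0],[0,0,0]],[30,[0,0,0],[0,0,0]]]'

```text
clock: 21.45
eef_pos: [591.7, 230.1, 199.4]
tcp_rot: [-3.142, -0.0, 1.758]
contact_force: [0.0, 0.2, 2.7]
opening: 0.405
```

```bash
python3 st.py
python3 - <<'E'
from h import *
F=grab_frame("side"); a=cv2.imread("pics/rel_full.png")
cv2.imwrite("pics/last.png",np.hstack([cv2.resize(X[105:165,285:345],(400,400),interpolation=2) for X in(a,F)]))
E
```

```text
{'clock': 21.45, 'qpos': [0.369, 0.398, 1.641, 0.0, 1.102, 0.182], 'eef_pos': [591.682, 230.104, 199.359], 'tcp_rot': [-3.142, -0.0, 1.758], 'opening': 0.405, 'contact_force': [0.047, 0.162, 2.712], 'wrist_torque': [-0.005, -0.32, -0.079], 'joint_efforts': [-0.145, -61.035, -31.585, 0.012, 0.436, 0.002]}
```

View pics/last.png

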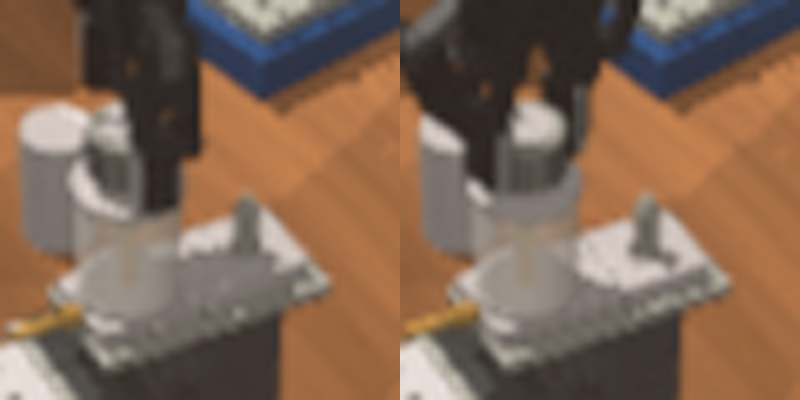

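```bash
python3 -c "
from rig import *
print(sign_off())"
```

```text
the job is handed in; nothing more can be done
None
```

I hung the clear oiler on the post and screwed the cap down to its stop. I then backed it off about a quarter turn and handed in at about 21.5 s with the gripper still holding the cap.

- **Oiler:** it sits with its foot down on the ledge and its nose towards the jaws. In the last picture it is where it was when I let go of the reservoir, with the post through the eye.
- **Stop:** the cap reached it after about 2.4 rad, within the 1.9–3.1 given. Torque rose from about 0 to 0.8 N m. I overshot by a few degrees, so the cap slipped in the pads and the arm was pushed about 2.5 mm sideways, with up to about 10 N. Both returned to normal as I backed off.
- **Quarter turn:** I counted about 1.57 rad from where the cap began to unscrew, with an uncertainty of about 0.04 rad. I could not check it by camera, because the pointer on the cap is too coarse to read in the picture.
- **Last readings:** about 2.7 N of light vertical contact, no sideways force, and the grip set to 40 N on the cap.
- **Eye position:** before lowering, the camera and arm readings of the eye disagreed by about 1.5–3 mm. I corrected part of that, and the eye passed over the post without contact.
- **Other things on the bench:** nothing else was touched, as far as the forces and pictures showed.

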